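# Tip the rubber stoppers out of their tilt-out hopper

### The arm

A 6-joint arm with a two-finger parallel gripper is mounted at the origin on a cart in front of the work surface, level with it; the furniture and walls round the work are solid. World frame = base frame: x ahead of the robot, y to its left, z up, the work surface at z = 0. Lengths are in m, angles in rad, forces in N, time in s.
With the tool pointing down it reaches from about 0.325 to 0.9 m from the base axis. Payload 6.1 kg.
Tool frame: the origin (TCP) lies at the very end of the fingers, on their centre line; the grasp point (between the pads) lies 19 mm behind it (tcp_to_grasp is the distance from the TCP to the grasp point, in m); z points along the fingers, y is the line along which they close (so a half turn about z gives the same grasp; the last joint's range is limited). The gripper opens to 85 mm and grips with 20 to 120 N. Pads are 22 mm wide; open, the fingers measure 114 mm over their backs; the gripper's body (76 mm by 85 mm) begins 54 mm behind the grasp point. The pads swing forward as they close: fully open they stand 13 mm farther back than shut.
Start: joints at [-1.34, 0.22, 1.526, -0, 1.395, -0.126], TCP at [0.218, -0.586, 0.231] pointing down, gripper open.
Joint ranges: [-2.98, 2.98], [-0.91, 2.08], [0.09, 2.57], [-1.24, 4.39], [0.2, 2.65], [-2.68, 2.68]. Speed limits (rad/s): [2.57, 2.57, 3.01, 3.14, 3.14, 3.14].

### API

Orientations are given as a rotation vector (axis times angle).
In Python, from station import * gives the robot as it stands.
- The arm moves only by the tool servo_tool, never from a script. Its argument "motion" is a list of rows, each a list of 5 numbers: the closure, from -1 (fully open) to 1 (shut), so that 0 is half open, then the shift along the tool's x, y, z normalised to -1 to 1, where 1 is 800 mm, then the turn about the tool's z normalised to -1 to 1, where 1 is 0.5 rad. In form: [[fingers, x, y, z, spin], ...]. A call has 1 to 12 rows; each row is the pose to reach, as a shift and turn from the pose commanded when the call began, along the tool's axes at that moment; what a row does not reach only later rows make up. A row lasts 1/8 s, in which the tool goes at most 62.5 mm and 10.7 degrees, less where a joint would pass 70% of its speed; a pose out of reach is approached as far as the arm can. A call with a number of a shift or a turn outside -1 to 1 is refused whole. A call with a gripper value outside its range is refused whole. The fingers move at their own pace and stop on an object; "squeeze" is the grip in N (left out, the last holds). Time passes only in rows, so rows that repeat a pose let the fingers close. It gives the time, the measured TCP pose, the force, the opening and the grip force at its end, in the units of the state.
- observe(): the state, without advancing time (a new reading comes with each control period).
- snapshot(name): name is "scene" or "side" or "wrist"; returns the picture (480x640x3 uint8, blue, green, red); there is no depth.
- camera_info(name): a dict with "fovy" (degrees; the focal length in pixels is half the picture's height over the tangent of half this angle, whatever the lens; pixels are square), "cx", "cy" (the principal point, pixels), "dist" ([k1, k2, p1, p2, k3] as OpenCV has them; the pictures are not rectified), "R" (3x3) and "t" (3): a world point X has camera coordinates R X + t. Camera axes: x right, y down, z forward; pixel columns grow to the right and rows downward; lengths in m; the calibration is good to about 2 mm. A picture is of the moment at which its call begins: read the wrist's pose just before it. camera_info takes no time and is no camera call; for the wrist camera it gives the pose at the moment of the call.
- hand_in(): hands the job in; it is judged then, once.
The state is a dict: "clock": time; "joints": joint angles; "dq": joint speeds; "joint_efforts": joint torques, N m; "position": TCP position; "orientation": TCP orientation; "wrist_force": force on the tool from outside, world axes, zero at the start; "torque": the same for the moment, N m; "width": finger opening in m; "gripper_force": force on a finger pad.
Only numpy, scipy, OpenCV 4.12 (cv2) and the standard library are available. Lean on these libraries where they do the work, as an engineer would, in place of code of your own. Each camera call takes 0.05 s, during which the arm holds its last target. There are 200 camera calls.

### The job

Two identical tilt-out hoppers stand on the bench, to the left and right of a bench meter. Find the one whose bin holds the two black rubber stoppers, pull that bin forward by its handle bar all the way to its stop so that both stoppers tip out into the trough in front of it, and leave the bin tipped. Swing it over under control, do not fling it, and leave the other hopper shut.

Things in the scene. Friction and masses are not known exactly. Their poses are not given: they have to be found in the camera images.
- stopper_hopper: Fixed white housing, 106 wide (y), 150 high, x -55 to +80, holding a grey pivoted bin with stoppers. Origin at worktop height under the bin's pivot; x to the back, y across, z up (mm). Catch trough in front: x -165 to -10, rim 32 high. Pivot: along y at x 0, z 115. Bin, shut: x -50 to 72, z 111 to 197, 80 wide. Steel handle bar over it: along y, 10 dia, 75 clear, axis at x 30, z 255 when shut.
- stopper_hopper_bin (a joint): Tilt of that bin, rad: 0 shut; grows as the bar is pulled forward; 1.6 at the stop, fully tipped. The bar swings in a 143 mm arc about the pivot: from x 30, z 255 forward and down to x -141, z 141 (mm, hopper frame); 70 mm or more is free before and behind it throughout. Stiff pivot: 1 to 3 N at the bar, stays where left, never falls by itself. The stoppers slide out near the stop.
- stopper_a: A black rubber stopper, a plug 32 mm in diameter and 28 high, origin at the centre of its underside; at the start it stands in the bin.
- stopper_b: The second black rubber stopper, the same.
- bar_hopper_bin (a joint): Tilt of the bin of the other hopper, of the same shape as the first, 390 to 630 mm to its left or right beyond the bench meter, holding two white stirring bars 40 mm long. It is 0 (shut) at the start and is to stay shut.

How it is judged:
By the outcome, as a careful person would: the job done as asked, in the order asked, and still so for the second after the job is handed in, with the robot touching nothing.
It also fails if it takes over 35 s, if anything falls off the work surface, if the arm or the gripper's body presses on something with over 40 N, if the wrist force passes 120 N, or if a joint passes its speed limit or range.

## Working session

There is one attempt and no reset: what is moved stays moved. The work goes in short steps, Python scripts to look and compute and a tool call to move; the robot and the scene stay as the last step left them, time stands still between calls to the robot, and variables do not carry over. Pictures are saved under pics/ and viewed, at most 10 in all, crops included, and the job is handed in when it is done.

Besides the shell and the picture viewer there is one more tool, called as a command line: name --pt "numbers of a row" for each row, then --argument value for the rest. servo_tool: Moves the arm, as the interface text tells. Its arguments: {"type":"object","properties":{"motion":{"type":"array"},"squeeze":{"type":"number"}},"required":["motion"]}

```bash
mkdir -p pics; python3 - <<'E'
from station import *
import cv2
print(observe())
for n in ("scene","side"):
    cv2.imwrite(f"pics/{n}.png",snapshot(n)); c=camera_info(n); print(n,c)
E
```

```text
{'clock': 0.0, 'joints': array([-1.34008399e+00,  2.21224065e-01,  1.52762218e+00,  5.70258373e-06,
        1.39469962e+00, -1.26119570e-01]), 'dq': array([ 0.00038334, -0.00097167,  0.00156676, -0.00036998, -0.00185843,
        0.00039226]), 'joint_efforts': array([ 1.86016652e-03, -4.96899390e+01, -3.89399600e+01,  1.36790177e-04,
        1.09568588e-02, -1.77375409e-05]), 'position': array([ 0.21816344, -0.58503716,  0.23019466]), 'orientation': array([-3.08980358e+00, -5.57193490e-01,  1.51477295e-04]), 'wrist_force': array([0.85392843, 0.30401359, 0.04723596]), 'torque': array([-0.0366923 ,  0.00996805,  0.00230871]), 'gripper_force': 0.0, 'width': 0.08533030263013042}
scene {'fovy': 51.38686842672059, 'cx': 323.4720358181198, 'cy': 238.3152333219256, 'dist': array([-0.02019162,  0.        ,  0.        ,  0.        ,  0.        ]), 'R': array([[-0.89947964, -0.43691385, -0.00653114],
       [-0.29427827,  0.61674766, -0.73008398],
       [ 0.32301187, -0.65477371, -0.68332622]]), 't': array([0.46979324, 0.33284174, 0.89517584])}
side {'fovy': 57.0362782739797, 'cx': 320.67835514671964, 'cy': 244.01967507484045, 'dist': array([-0.04926751,  0.        ,  0.        ,  0.        ,  0.        ]), 'R': array([[ 0.92616505, -0.3763763 ,  0.0236469 ],
       [-0.20798663, -0.56209477, -0.80049424],
       [ 0.31457886,  0.73647155, -0.59887377]]), 't': array([-0.57397674,  0.13714493,  0.82368482])}
```

View pics/scene.png

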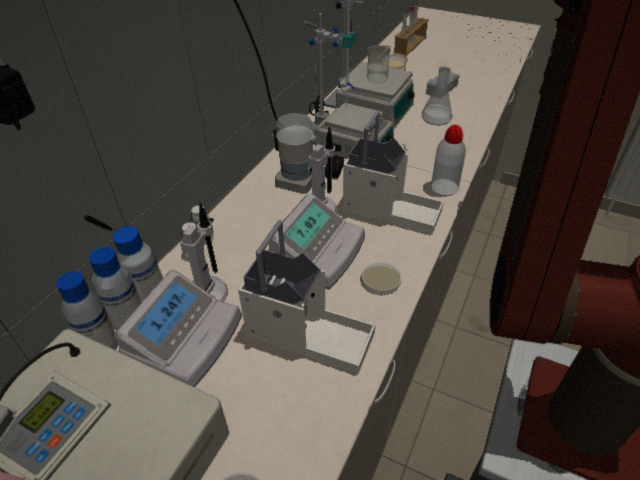

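View pics/side.png

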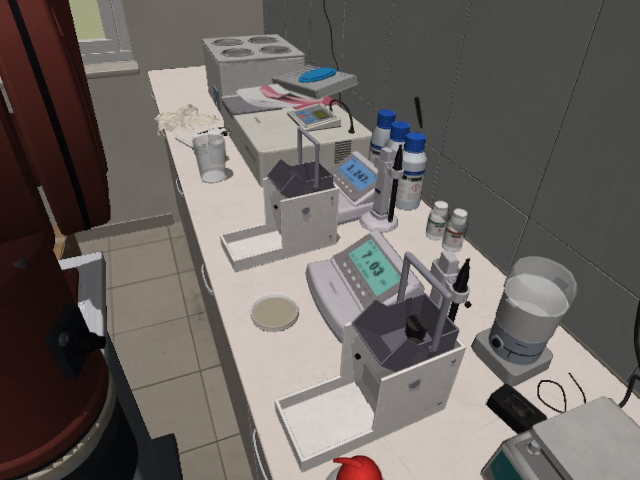

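The side view shows the near (right, −y) hopper with something black in its bin at (415,327); its scene counterpart is at (375,180). The bars need a closer look.

```bash
python3 - <<'E'
import cv2,numpy as np
a=cv2.imread("pics/scene.png")[95:245,330:450]; b=cv2.imread("pics/side.png")[240:470,265:475]
a=cv2.resize(a,None,fx=3.2,fy=3.2,interpolation=2); b=cv2.resize(b,None,fx=2,fy=2,interpolation=2)
o=np.zeros((480,804,3),np.uint8); o[:480,:384]=a; o[:460,384:804]=b
cv2.imwrite("pics/c.png",o[:,:800])
E
```

```text
(no output)
```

View pics/c.png

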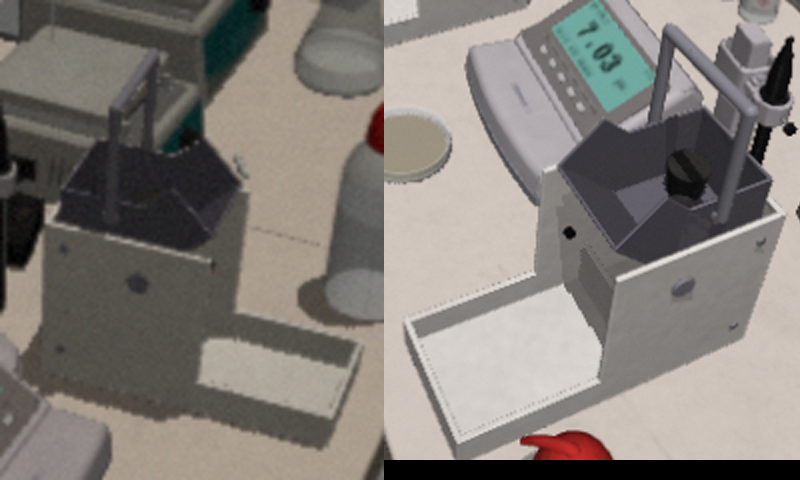

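The right hopper clearly holds a black stopper; the left's contents can't be seen here. Triangulating the bar ends and trough corners.

```bash
cat > h.py <<'E'
import numpy as np,cv2
def K(c):
    f=240/np.tan(np.radians(c["fovy"]/2)); return np.array([[f,0,c["cx"]],[0,f,c["cy"]],[0,0,1.]])
def tri(cs,ps):
    A=[]
    for c,p in zip(cs,ps):
        u=cv2.undistortPoints(np.array([[p]],float),K(c),c["dist"])[0,0]
        P=np.c_[c["R"],c["t"]]; A+= [u[0]*P[2]-P[0],u[1]*P[2]-P[1]]
    v=np.linalg.svd(np.array(A))[2][-1]; X=v[:3]/v[3]
    e=max(np.abs(proj(c,X)-p).max() for c,p in zip(cs,ps)); return X,e
def proj(c,X): return cv2.projectPoints(np.array([X],float),cv2.Rodrigues(np.array(c["R"]))[0],np.array(c["t"]),K(c),c["dist"])[0][0,0]
E
python3 - <<'E'
from station import *
from h import *
cs=[camera_info(n) for n in("scene","side")]
for c in cs: print(-c["R"].T@c["t"])
for n,a,b in [("barL",(366,129.4),(407,255)),("barR",(377.5,112.2),(447,294)),("trL",(434.7,224.7),(276.5,399)),("trR",(442.5,202.2),(302,460))]:
    X,e=tri(cs,[a,b]); print(n,X.round(4),round(e,2))
print(cv2.Rodrigues(observe()["orientation"])[0].round(3)); c=camera_info("wrist"); print(c)
E
```

```text
[0.23136513 0.58611741 0.85776783]
[ 0.30100767 -0.74556324  0.61663973]
barL [ 0.5888 -0.3644  0.2555] 0.36
barR [ 0.5936 -0.4485  0.2566] 0.54
trL [ 0.3955 -0.3667  0.0347] 1.76
trR [ 0.4015 -0.4664  0.0304] 0.48
[[ 0.937  0.349 -0.   ]
 [ 0.349 -0.937  0.002]
 [ 0.    -0.002 -1.   ]]
{'fovy': 68.31477883179724, 'cx': 327.82620129904655, 'cy': 247.78009860387112, 'dist': array([-0.02710693,  0.        ,  0.        ,  0.        ,  0.        ]), 'R': array([[ 0.34847187, -0.93731749, -0.00181076],
       [-0.90236294, -0.33599803,  0.2699008 ],
       [-0.25359115, -0.09241887, -0.96288643]]), 't': array([-0.62388819, -0.03546341,  0.38012967])}
```

Heights check (bar 0.256, trough rim 0.032, bar-to-trough 0.193 vs 0.195). Hopper yaw ≈ +0.057. I'll move above the bar and take a close look.

servo_tool --pt "-1 0 0 -0.07 0" --pt "-1 0 0 -0.15 -0.3" --pt "-1 0.05 0 -0.22 -0.6" --pt "-1 0.12 -0.01 -0.25 -1" --pt "-1 0.2 -0.02 -0.25 -1" --pt "-1 0.27 -0.03 -0.25 -1" --pt "-1 0.34 -0.035 -0.25 -1" --pt "-1 0.41 -0.04 -0.25 -1" --pt "-1 0.47 -0.046 -0.25 -1" --pt "-1 0.51 -0.046 -0.25 -1" --pt "-1 0.51 -0.046 -0.25 -1" --pt "-1 0.51 -0.046 -0.25 -1"

```text
clock: 1.6
position: [0.5872, -0.409, 0.4306]
orientation: [-2.857, -1.304, 0.001]
wrist_force: [-0.9, -0.2, 0.3]
width: 0.0853
gripper_force: 0.0
```

servo_tool --pt "-1 0 0 0 -0.3" --pt "-1 0 0 0 -0.6" --pt "-1 0 0 0 -1" --pt "-1 0 0 0 -1"

```text
clock: 2.1
position: [0.5864, -0.4097, 0.4317]
orientation: [2.449, 1.968, -0.0]
wrist_force: [0.8, 0.4, 0.1]
width: 0.0854
gripper_force: 0.0
```

servo_tool --pt "-1 0 0 0 -0.27" --pt "-1 0 0 0 -0.54" --pt "-1 0 0 0 -0.54" --pt "-1 0 0 0 -0.54"

```text
clock: 2.6
position: [0.5873, -0.409, 0.4314]
orientation: [2.164, 2.278, -0.0]
wrist_force: [0.3, -0.4, 0.0]
width: 0.0853
gripper_force: 0.0
```

```bash
python3 - <<'E'
from station import *
import cv2
from h import *
s=observe();c=camera_info("wrist"); cv2.imwrite("pics/w1.png",snapshot("wrist"))
import pickle; pickle.dump(c,open("w1.pkl","wb"))
print(s["clock"],s["position"],cv2.Rodrigues(s["orientation"])[0].round(3),s["joints"].round(2))
for X in ([.5888,-.3644,.2555],[.5936,-.4485,.2566],[.3955,-.3667,.0347]): print(proj(c,X))
E
```

```text
2.6 [ 0.58732213 -0.40900198  0.43143404] [[-0.051  0.999  0.   ]
 [ 0.999  0.051 -0.   ]
 [-0.     0.    -1.   ]] [-0.72  0.42  0.92 -0.    1.81 -0.77]
[332.70784019 176.54519478]
[332.98341787 266.68678543]
[201.46226685 160.58861548]
```

View pics/w1.png

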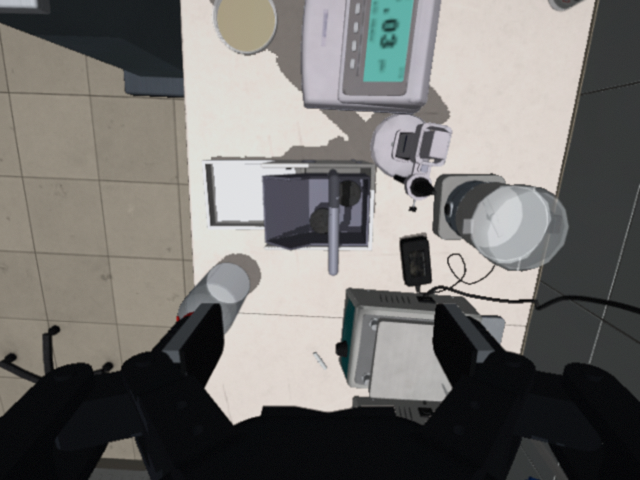

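The wrist view confirms both black stoppers in this bin, at (320,220) and (350,190). The bar runs from (334,172) to (334,273), within 2 px of my estimate. Descend and grip.

servo_tool --pt "-1 0.002 0.005 0.06 0" --pt "-1 0.002 0.005 0.12 0" --pt "-1 0.002 0.005 0.17 0" --pt "-1 0.002 0.005 0.21 0" --pt "-1 0.002 0.005 0.243 0" --pt "-1 0.002 0.005 0.243 0" --pt "0 0.002 0.005 0.243 0" --pt "0.3 0.002 0.005 0.243 0" --pt "0.5 0.002 0.005 0.243 0" --pt "0.5 0.002 0.005 0.243 0" --squeeze 25

```text
clock: 3.9
position: [0.5918, -0.407, 0.2376]
orientation: [2.158, 2.282, 0.0]
wrist_force: [0.4, -0.5, -0.8]
width: 0.0212
gripper_force: 0.0
```

servo_tool --pt "0.7 0 0 0 0" --pt "0.8 0 0 0 0" --pt "0.9 0 0 0 0" --pt "1 0 0 0 0" --pt "1 0 0 0 0" --pt "1 0 0 0 0" --squeeze 25

```text
clock: 4.65
position: [0.5918, -0.4069, 0.2371]
orientation: [2.158, 2.283, 0.0]
wrist_force: [0.5, -0.3, 2.2]
width: 0.009
gripper_force: 24.4
```

```bash
python3 - <<'E'
from station import *
import numpy as np
s=observe(); print(s["clock"],s["position"],s["width"],s["gripper_force"],s["wrist_force"])
# rows in tool units: y=+hopper x, z=down, from grasp
for th in np.arange(0.1,1.75,.1):
    p=143*np.array([np.sin(.211-th),np.cos(.211-th)])-143*np.array([np.sin(.211),np.cos(.211)])
    print(round(th,2),(p[0]/800).round(4),(-p[1]/800).round(4))
E
```

```text
4.65 [ 0.59176281 -0.40685071  0.23711906] 0.009006106839358988 24.384126663208008 [ 0.50481648 -0.27145785  2.17220402]
0.1 -0.0176 -0.0029
0.2 -0.0355 -0.004
0.3 -0.0533 -0.0033
0.4 -0.071 -0.0008
0.5 -0.0884 0.0034
0.6 -0.1052 0.0094
0.7 -0.1214 0.017
0.8 -0.1367 0.0262
0.9 -0.1511 0.0368
1.0 -0.1643 0.0488
1.1 -0.1762 0.0621
1.2 -0.1868 0.0766
1.3 -0.1958 0.092
1.4 -0.2033 0.1082
1.5 -0.2091 0.1251
1.6 -0.2132 0.1425
1.7 -0.2156 0.1602
```

Gripped the bar (width 9 mm, 24 N). Swing slowly along the arc, first to 0.6 rad.

servo_tool --pt "1 0 -0.0088 -0.0016 0" --pt "1 0 -0.0176 -0.0029 0" --pt "1 0 -0.0265 -0.0036 0" --pt "1 0 -0.0355 -0.004 0" --pt "1 0 -0.0444 -0.0038 0" --pt "1 0 -0.0533 -0.0033 0" --pt "1 0 -0.0622 -0.0022 0" --pt "1 0 -0.071 -0.0008 0" --pt "1 0 -0.0798 0.0012 0" --pt "1 0 -0.0884 0.0034 0" --pt "1 0 -0.0969 0.0063 0" --pt "1 0 -0.1052 0.0094 0"

```text
clock: 6.15
position: [0.5068, -0.4111, 0.2287]
orientation: [-2.157, -2.282, -0.0]
wrist_force: [-0.1, 4.3, 4.8]
width: 0.0088
gripper_force: 25.7
```

```bash
python3 - <<'E'
from station import *
import cv2
cv2.imwrite("pics/s2.png",snapshot("side")[150:480,150:550]); s=observe(); print(s["position"],s["wrist_force"],s["torque"],s["width"])
E
```

```text
[ 0.50592471 -0.41123027  0.22834672] [-0.15302539  4.81661167  1.6529598 ] [ 0.7549764  -0.12683841 -0.04583336] 0.008617446204523649
```

View pics/s2.png

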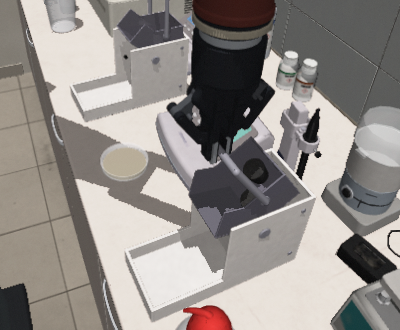

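Bin follows at ~0.6 rad, forces are low. Continuing.

servo_tool --pt "1 0.001 -0.0082 0.0037 0" --pt "1 0.001 -0.0162 0.0076 0" --pt "1 0.001 -0.024 0.0121 0" --pt "1 0.001 -0.0315 0.0168 0" --pt "1 0.001 -0.0388 0.022 0" --pt "1 0.001 -0.0459 0.0274 0" --pt "1 0.001 -0.0526 0.0333 0" --pt "1 0.001 -0.0591 0.0394 0" --pt "1 0.001 -0.0652 0.0459 0" --pt "1 0.001 -0.071 0.0527 0" --pt "1 0.001 -0.0765 0.0598 0" --pt "1 0.001 -0.0816 0.0672 0"

```text
clock: 7.7
position: [0.442, -0.4144, 0.1752]
orientation: [-2.158, -2.283, 0.0]
wrist_force: [2.1, 2.9, 0.2]
width: 0.0085
gripper_force: 24.8
```

servo_tool --pt "1 0 -0.0047 0.0077 0" --pt "1 0 -0.009 0.0154 0" --pt "1 0 -0.0129 0.0235 0" --pt "1 0 -0.0165 0.0316 0" --pt "1 0 -0.0196 0.04 0" --pt "1 0 -0.0223 0.0485 0" --pt "1 0 -0.0245 0.0572 0" --pt "1 0 -0.0258 0.062 0" --pt "1 0 -0.0264 0.0659 0" --pt "1 0 -0.0268 0.0685 0" --pt "1 0 -0.0268 0.0685 0"

```text
clock: 9.07
position: [0.4217, -0.4157, 0.1239]
orientation: [2.157, 2.282, 0.0]
wrist_force: [-1.4, 9.8, 17.8]
width: 0.009
gripper_force: 26.1
```

```bash
python3 - <<'E'
from station import *
import cv2
cv2.imwrite("pics/s3.png",cv2.resize(snapshot("side")[220:480,230:500],None,fx=2,fy=2)); s=observe(); print(s["clock"],s["position"],s["wrist_force"],s["torque"],s["width"])
E
```

```text
9.125 [ 0.42173913 -0.41572089  0.12391424] [-0.72724498  9.70949405 17.22090139] [ 1.47199002  0.17858745 -0.12031149] 0.008869814982796213
```

View pics/s3.png

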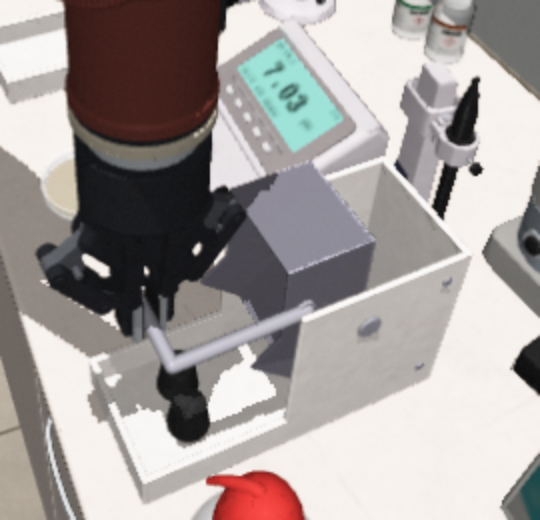

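Both stoppers lie in the trough, at (180,380) and (190,415), and the bin is tipped; 17 N upward suggests it's at the stop. I'll press a touch more to confirm, then relax and open partially.

servo_tool --pt "1 0 -0.0003 0.002 0" --pt "1 0 -0.0005 0.0035 0" --pt "1 0 -0.0005 0.0035 0"

```text
clock: 9.5
position: [0.4218, -0.4163, 0.1233]
orientation: [2.156, 2.281, -0.0]
wrist_force: [-4.6, 12.3, 28.9]
width: 0.0087
gripper_force: 27.3
```

servo_tool --pt "1 0 0 -0.003 0" --pt "0.6 0 0 -0.003 0" --pt "0.2 0 0 -0.003 0" --pt "0 0 0 -0.003 0" --pt "-0.1 0 0 -0.003 0" --pt "-0.1 0 0 -0.003 0"

```text
clock: 10.25
position: [0.4204, -0.4156, 0.1202]
orientation: [-2.158, -2.282, 0.0]
wrist_force: [-0.1, 0.2, -0.8]
width: 0.047
gripper_force: 0.0
```

Rigid against the stop (0.6 mm for 11 N), and now released. Retreat straight up.

servo_tool --pt "-0.1 0 0 -0.03 0" --pt "-0.1 0 0 -0.08 0" --pt "-0.1 0 0 -0.14 0" --pt "-0.1 0 0 -0.2 0" --pt "-0.1 0 0 -0.26 0" --pt "-0.1 0 0 -0.32 0" --pt "-0.1 0 0 -0.32 0" --pt "-0.1 0 0 -0.32 0"

```text
clock: 11.25
position: [0.4205, -0.4155, 0.3758]
orientation: [-2.158, -2.282, -0.0]
wrist_force: [0.2, 0.4, -0.7]
width: 0.047
gripper_force: 0.0
```

```bash
python3 - <<'E'
from station import *
from h import *
im=snapshot("side"); cv2.imwrite("pics/s4.png",im); s=observe(); print(s["clock"],s["position"],s["wrist_force"])
c=camera_info("side"); ux=np.array([.998,.055]); uy=np.array([-.055,.998]); o=np.array([.5912,-.4065])-.030*ux
for th in (1.5,1.55,1.6):
    for y in(-.04,.04):
        a=.211-th; print(th,proj(c,[*(o+.143*np.sin(a)*ux+y*uy),.115+.143*np.cos(a)]).round(1))
E
```

```text
11.3 [ 0.42023839 -0.41523081  0.37474437] [ 0.25894627 -0.25644715 -0.36095932]
1.5 [317.4 393.9]
1.5 [292.1 346.6]
1.55 [315.9 397.7]
1.55 [291.  350.4]
1.6 [314.8 401.5]
1.6 [290.  354.1]
```

View pics/s4.png

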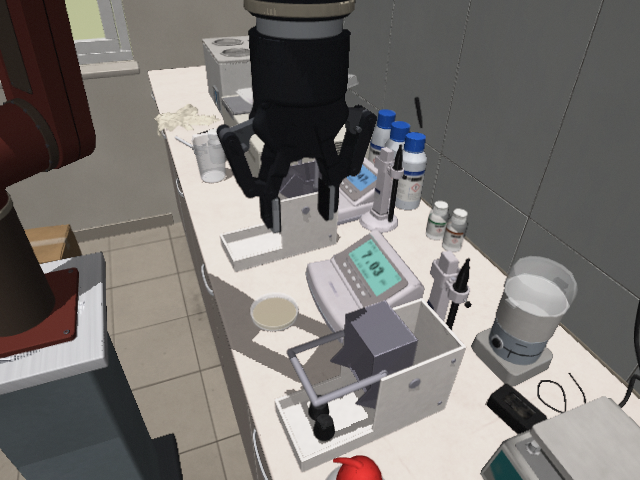

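The bar corners sit at (291,354) and (315,402), which matches 1.6 rad. Both stoppers are in the trough around (320,412) and (324,428), the other hopper is untouched, and the robot is clear.

```bash
python3 -c "
from station import *
print(hand_in())"
```

```text
the job is handed in; nothing more can be done
None
```

I tipped the right-hand hopper's bin to its stop under control and left it there. Both black stoppers are in its trough, the left hopper was never touched, and the job was handed in at about 11 s.

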